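# Lay the permeameter cylinder down in its cradle

## Task

Tip the standing aluminium cylinder over along its wooden-railed cradle, away from the end stop, and lower it gently onto its side between the rails: do not let it fall. Then push it back gently along the cradle until its foot is against the rubber-faced end stop, brass ports facing up. Use the fingertips only: do not pick the cylinder up, and leave the other things on the bench where they are.

Things in the scene. Friction and masses are not known exactly. Their poses are not given: they have to be found in the camera images.
- cylinder: bare aluminium tube open at both ends, 80 mm outside, 72 mm inside diameter, 180 mm long, about 0.55 kg, loose, standing upright in the cradle. Origin: centre of its foot (the end now down); z: from foot to mouth; y: out of the wall on the side of its brass ports. Wanted: lying, z along the cradle's -y, y up. Friction on the cradle about 0.6
- mouth (a point): centre of the cylinder's mouth, the open end that is up at the start, 180 mm from the foot
- ports (a point): tip of the middle one of three small brass ports in a row on the cylinder's wall, 80, 112 and 144 mm from the foot; they stand 11 mm off the wall. At the start they face the end stop; the gap between the wall there and the stop's pad is 11 to 26 mm
- cradle: fixed cradle: grey steel sole 150 x 240 mm, 8 mm thick (the cylinder stands and lies on it), two hardwood rails 86 mm apart inside, tops 34 mm above the bench, and at one end a steel plate with a black rubber pad, top 70 mm above the bench. Origin: underside of the sole, middle. y: along the rails towards the stop, pad face at y = +100 mm; the other end, y = -120 mm, is open
- stop_face (a point): middle of the end stop's pad face, 48 mm above the bench, the height of the lying cylinder's axis. Tipped about its lower edge, the cylinder first lies with its foot some 90 to 105 mm from this face and its mouth overhanging the cradle's open end by about 50 to 65 mm
- bottle: wash bottle, white with a blue cap and bent spout, 66 x 100 x 213 mm, standing upright on the far side of the cradle; leave it alone. Origin: its underside
- tin_lidded: lidded round aluminium moisture tin, 68 mm across, 40 mm high, on the far side of the cradle; leave it alone. Origin: centre of its underside
- sieve: small brass test sieve, 108 mm across, 45 mm high, to the left of the cradle's stop end; leave it alone. Origin: centre of its underside
Not all that is in view belongs to the job. Of the things that look like the cylinder, the middle-sized one is meant.

How it is judged:
On the way:
1. the cylinder lies on its side in the cradle, its mouth towards the open end (angle between cylinder's own z axis and vertical above 1.5 rad and y of mouth in the frame of cradle below -0.06 m and height (world z) of cylinder below 0.055 m), for 0.1 s.
At the end, for the whole second after the job is handed in: the cylinder lies level on the cradle's sole between the rails (axis within 4 degrees of level and 4.5 degrees of the cradle's length), its foot end within 6 mm of the end stop's rubber pad, the brass ports up within 26 degrees, at rest (angle between cylinder's own z axis and vertical between 1.5 and 1.64 rad and angle between cylinder's own y axis and vertical below 0.45 rad and angle between the z axis of cylinder and the y axis of cradle, either way round below 0.08 rad and y of cylinder in the frame of cradle above 0.094 m and x of cylinder in the frame of cradle between -0.008 and 0.008 m and height (world z) of each of cylinder, mouth below 0.053 m and linear speed of cylinder below 0.02 m/s); the robot touches nothing.
It fails at once if the cylinder falls onto its side instead of being lowered (turning faster than 3 rad/s when less than about 20 degrees are left) (angle between cylinder's own z axis and vertical above 1.2 rad and angular speed of cylinder above 3 rad/s).
It fails at once if the cylinder is lifted off the cradle (height (world z) of cylinder above 0.07 m or (angle between cylinder's own z axis and vertical below 0.3 rad and height (world z) of cylinder above 0.036 m)).
It fails at once if the fingers press the cylinder with more than 40 N (contact force between the fingers and cylinder above 40 N).
It fails at once if the wash bottle, the tin or the sieve is disturbed (distance of any of bottle, tin_lidded, sieve from where it was at the start of the episode above 0.015 m or angle between bottle's own z axis and vertical above 0.3 rad).
It also fails if it takes over 59 s, if anything falls off the work surface, if the arm or the gripper's body presses on something with over 40 N, if the wrist force passes 120 N, or if a joint passes its speed limit or range.

## Robot

A 6-joint arm with a two-finger parallel gripper is mounted at the origin on a cart in front of the work surface, level with it; the furniture and walls round the work are solid. World frame = base frame: x ahead of the robot, y to its left, z up, the work surface at z = 0. Lengths are in m, angles in rad, forces in N, time in s.
With the tool pointing down it reaches from about 0.35 to 0.775 m from the base axis. Payload 7.3 kg.
Tool frame: the origin (TCP) lies on the front face of the gripper's body, between the roots of the fingers; the fingertips stand r.tip_extent ahead of it and the grasp point (between the pads) lies 47 mm ahead of it (r.tip_extent is the distance from the TCP to the fingertips, in m); z points along the fingers, y is the line along which they close (so a half turn about z gives the same grasp; the last joint's range is limited). The gripper opens to 92 mm and grips with 3 to 60 N. Pads are 19 mm wide; open, the fingers measure 130 mm over their backs; the gripper's body (75 mm by 190 mm) begins 47 mm behind the grasp point.
Start: joints at [-1.25, 0.342, 1.524, -0, 1.275, -0.146], TCP at [0.236, -0.469, 0.292] pointing down, gripper open.
Joint ranges: [-2.53, 2.53], [-0.77, 2.02], [0.04, 2.7], [-1, 4.14], [0.28, 2.66], [-3.11, 3.11]. Speed limits (rad/s): [2.57, 2.57, 3.14, 3.14, 3.14, 3.14].

## Interface

Orientations are given as a unit quaternion [x, y, z, w].
In Python, from cell import r, imaging, workorder, cut_out gives the robot as it stands.
- The arm moves only by the tool send_rows, never from a script. Its argument "increments" is a list of rows, each a list of 3 entries, a list of its own where there are three numbers: the opening, from -1 (shut) to 1 (fully open), then the shift along the tool's x, y, z in mm, then the turn, a rotation vector about the tool's x, y, z in rad. In form: [[hand, [tx, ty, tz], [ax, ay, az]], ...]. A call has 1 to 12 rows; each row shifts and turns the commanded pose from where the row before left it, along the tool's axes as they then stand; what a row does not reach is not made up. A row lasts 1/8 s, in which the tool goes at most 62.5 mm and 10.7 degrees, less where a joint would pass 70% of its speed; a pose out of reach is approached as far as the arm can. A call with a gripper value outside its range is refused whole. The fingers move at their own pace and stop on an object; "newtons" is the grip in N (left out, the last holds). Time passes only in rows, so rows that do not move let the fingers close. It gives the time, the measured TCP pose, the force, the opening and the grip force at its end, in the units of the state.
- r.sense(): the state, without advancing time (a new reading comes with each control period).
- imaging.snapshot(name): name is "scene" or "side" or "wrist"; returns a dict with "color" (420x560x3 uint8, blue, green, red), "fx", "fy", "cx", "cy" (pixels), "rvec" (rotation vector, rad) and "tvec" (3), from world to camera coordinates, as OpenCV has them. Camera axes: x right, y down, z forward; pixel columns grow to the right and rows downward; lengths in m; the calibration is good to about 2 mm. A picture is of the moment at which its call begins. There is no depth.
- workorder.close_job(): hands the job in; it is judged then, once.
Trained networks look in a picture, given as the dict that the camera call returned (one of the last four; its "shot" number tells which), for a name from the list of things; names that differ only in an ending like _2 or _b are one class to them, and where a whole thing is asked for, a point or a joint stands for the part that bears it (a point fixed in the world has none). Each returns a list of dicts, best first, with "confidence" (0 to 1); they miss things now and then, are a little off and sometimes report something else, mostly with a low value. They report only what shows in the picture. A call takes as long as a camera call. They do not tell look-alikes from the thing itself.
- cut_out(picture, query): "pixels" (420x560 bool, what is visible of it) and "box" ([left, top, width, height] in pixels, round what is visible of it).
The state is a dict: "t": time; "joints": joint angles; "qvel": joint speeds; "effort": joint torques, N m; "tcp_pos": TCP position; "orientation": TCP orientation; "ft_force": force on the tool from outside, world axes, zero at the start; "wrist_torque": the same for the moment, N m; "gripper_width": finger opening in m; "grip_force": force on a finger pad.
Only numpy, scipy, OpenCV 4.12 (cv2) and the standard library are available. Lean on these libraries where they do the work, as an engineer would, in place of code of your own. Each camera call takes 0.05 s, during which the arm holds its last target. There are 200 camera calls.

## Working session

There is one attempt and no reset: what is moved stays moved. The work goes in short steps, Python scripts to look and compute and a tool call to move; the robot and the scene stay as the last step left them, time stands still between calls to the robot, and variables do not carry over. Pictures are saved under pics/ and viewed, at most 10 in all, crops included, and the job is handed in when it is done.

Besides the shell and the picture viewer there is one more tool, called after ">>>" as name([rows], argument=value, ...), one row to a line, values as JSON. send_rows: Moves the arm, as the interface text tells. Its arguments: {"type":"object","properties":{"increments":{"type":"array","items":{"type":"array"}},"newtons":{"type":"number"}},"required":["increments"]}

```bash
mkdir -p pics; ls
cat > h.py <<'E'
import numpy as np, cv2
from scipy.spatial.transform import Rotation as R
from cell import r, imaging, workorder, cut_out
def P(p):
    K=np.array([[p['fx'],0,p['cx']],[0,p['fy'],p['cy']],[0,0,1.]]);return K,np.array(p['rvec'],float),np.array(p['tvec'],float)
def proj(p,X):
    K,rv,t=P(p);return cv2.projectPoints(np.array(X,float).reshape(-1,3),rv,t,K,None)[0].reshape(-1,2)
def onz(p,uv,z):
    K,rv,t=P(p);Rm=cv2.Rodrigues(rv)[0];c=-Rm.T@t
    d=(np.linalg.inv(K)@np.c_[np.array(uv,float).reshape(-1,2),np.ones(np.size(uv)//2)].T).T@Rm
    return c+d*((z-c[2])/d[:,2])[:,None]
E
python3 - <<'E'
from h import *
s=r.sense();print(s,r.tip_extent)
ims=[]
for n in ['scene','side']:
    p=imaging.snapshot(n);K,rv,t=P(p);print(n,p['fx'],p['cx'],p['cy'],-cv2.Rodrigues(rv)[0].T@t)
    for q in ['cylinder','cradle','bottle','tin_lidded','sieve','ports']:
        print(q,[(round(d['confidence'],2),d['box']) for d in cut_out(p,q)][:4])
    cv2.imwrite(f'pics/{n}0.png',p['color'])
E
```

```text
pics
{'t': 0.0, 'joints': array([-1.25000642e+00,  3.42734435e-01,  1.52500927e+00,  3.56640918e-05,
        1.27541427e+00, -1.46006796e-01]), 'qvel': array([ 3.07527052e-05, -1.65933436e-04,  1.26678443e-03,  2.53481380e-04,
        2.35535140e-04,  4.94988278e-04]), 'effort': array([-1.42010569e-03, -4.31248248e+01, -2.44220603e+01,  7.17214867e-02,
        5.59448591e-02, -1.08560885e-04]), 'tcp_pos': array([ 0.23619161, -0.46852662,  0.29154152]), 'orientation': array([ 9.72886932e-01,  2.31279926e-01, -5.13199681e-05, -7.81158690e-04]), 'ft_force': array([ 0.14858759,  0.61744379, -0.21917296]), 'wrist_torque': array([ 0.02809259,  0.02469102, -0.00676786]), 'grip_force': 0.0, 'gripper_width': 0.09197466440083864} 0.0655
scene 470.4837210667141 281.78281019822157 220.84702836949535 [0.29879034 0.61348549 1.04409996]
cylinder [(0.78, [371.1, 128.8, 69.0, 102.1]), (0.72, [196.3, 265.2, 37.2, 50.8]), (0.6, [292.3, 204.0, 36.8, 65.1])]
cradle [(0.65, [273.9, 198.6, 76.0, 90.3])]
bottle [(0.68, [210.3, 204.8, 37.1, 72.7])]
tin_lidded [(0.98, [248.1, 199.4, 27.8, 25.5])]
sieve [(0.61, [275.6, 283.8, 51.4, 50.1])]
ports [(0.72, [374.3, 129.5, 64.7, 94.9]), (0.7, [199.0, 272.8, 33.3, 41.4]), (0.64, [295.7, 205.2, 32.5, 65.8])]
side 539.2171196750043 277.8049628983076 220.97802106921623 [0.44325352 1.32640722 0.74477879]
cylinder [(0.76, [285.5, 207.0, 35.6, 60.2]), (0.74, [338.3, 159.7, 42.3, 90.9]), (0.72, [224.5, 260.9, 21.8, 52.8])]
cradle [(0.74, [275.3, 240.9, 53.8, 55.7])]
bottle [(0.68, [214.3, 214.1, 35.3, 61.1])]
tin_lidded [(0.61, [240.0, 245.0, 17.6, 21.6])]
sieve [(0.55, [289.8, 282.8, 50.6, 38.9])]
ports [(0.81, [286.5, 210.2, 33.9, 61.8]), (0.79, [335.9, 160.0, 45.9, 91.7]), (0.64, [220.7, 262.2, 28.5, 53.2])]
```

Run:
```python
import cv2
a=cv2.imread('pics/scene0.png');b=cv2.imread('pics/side0.png')
cv2.imwrite('pics/sc1.png',cv2.resize(a[110:350,170:450],(700,600),interpolation=cv2.INTER_CUBIC))
cv2.imwrite('pics/si1.png',cv2.resize(b[145:345,190:430],(720,600),interpolation=cv2.INTER_CUBIC))
```

```text
(no output)
```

View pics/sc1.png

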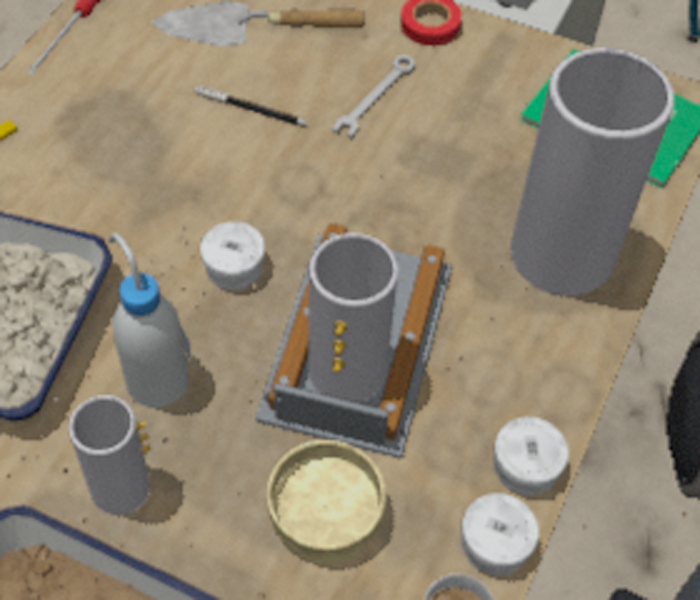

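View pics/si1.png

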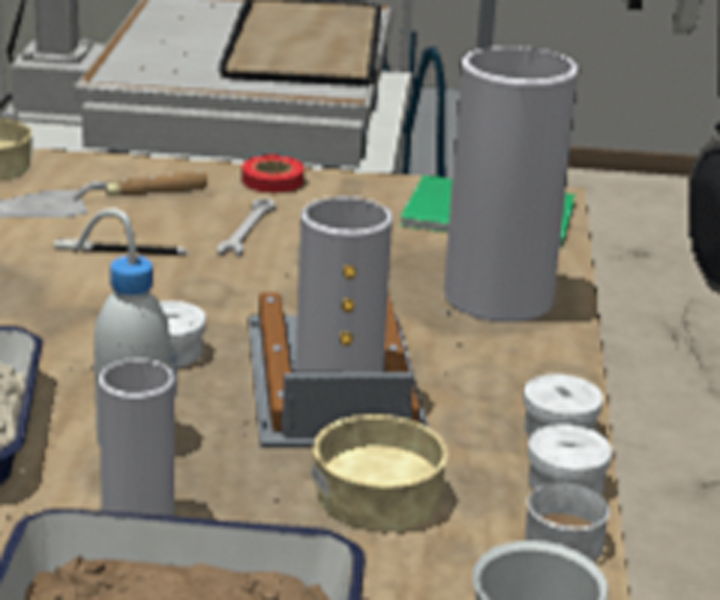

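```bash
cat > fit.py <<'E'
from h import *
from scipy.optimize import least_squares
S=lambda u,v:(u/2.5+170,v/2.5+110)
D=lambda u,v:(u/3+190,v/3+145)
ps=imaging.snapshot('scene');pd=imaging.snapshot('side')
for n,p,uv in [('nl',ps,S(258,418)),('nr',ps,S(402,455)),('fr',ps,S(451,262)),('nl',pd,D(262,442))]:
    print(n,onz(p,uv,.008)[0])
print('rim',onz(ps,S(353,270),.188)[0],onz(pd,D(345,216),.188)[0])
W=lambda q,X:np.array([q[0],q[1],0])+np.array(X)@R.from_euler('z',q[2]).as_matrix().T
obs=[(ps,S(258,418),(.075,.12,.008)),(ps,S(402,455),(-.075,.12,.008)),(ps,S(451,262),(-.075,-.12,.008)),(pd,D(262,442),(.075,.12,.008))]
f=lambda q:np.concatenate([proj(p,W(q,[X]))[0]-uv for p,uv,X in obs])
c=min((least_squares(f,[.5,-.05,a]) for a in [0,.5,-.5]),key=lambda s:s.cost);print('cradle',c.x,c.cost,c.fun.round(1))
q0=c.x
co=[(ps,S(353,270),(0,0,.188)),(pd,D(345,216),(0,0,.188))]+[(ps,S(*a),(0,.049,h)) for a,h in zip([(340,327),(340,346),(338,366)],[.152,.120,.088])]+[(pd,D(*a),(0,.049,h)) for a,h in zip([(349,271),(348,305),(346,339)],[.152,.120,.088])]
f=lambda q:np.concatenate([proj(p,W(q,[X]))[0]-uv for p,uv,X in co])
c=least_squares(f,q0);q1=c.x;print('cyl',q1,c.cost,c.fun.round(1))
print('cyl in cradle',(R.from_euler('z',-q0[2]).apply([*(q1-q0)[:2],0])))
for n,p,o,k,box in [('scene',ps,(170,110),5,(255,190,100,115)),('side',pd,(190,145),5,(265,195,100,110))]:
    x,y,w,h=box;im=cv2.resize(p['color'][y:y+h,x:x+w],None,fx=5,fy=5,interpolation=cv2.INTER_CUBIC)
    def dl(q,X,col,cl=True):
        u=((proj(p,W(q,X))-[x,y]+.5)*5).astype(np.int32);cv2.polylines(im,[u],cl,col,1)
    rc=lambda a,b,c,d,z:[(a,c,z),(b,c,z),(b,d,z),(a,d,z)]
    dl(q0,rc(-.075,.075,-.12,.12,.008),(0,255,0));dl(q0,[(-.043,-.12,.034),(-.043,.1,.034)],(0,255,0));dl(q0,[(.043,-.12,.034),(.043,.1,.034)],(0,255,0))
    dl(q0,[(-.043,.1,.07),(.043,.1,.07)],(0,255,255))
    t=np.linspace(0,6.28,40)
    for z,rr in [(.188,.04),(.188,.036),(.008,.04)]: dl(q1,np.c_[rr*np.cos(t),rr*np.sin(t),0*t+z],(0,0,255))
    for z in [.088,.12,.152]: dl(q1,[(0,.04,z),(0,.051,z)],(255,0,255))
    cv2.imwrite(f'pics/ov_{n}.png',im)
E
python3 fit.py
python3 - <<'E'
import cv2,numpy as np
a=cv2.imread('pics/ov_scene.png');b=cv2.imread('pics/ov_side.png')
h=max(a.shape[0],b.shape[0]);m=np.zeros((h,1000,3),np.uint8);m[:a.shape[0],:500]=a;m[:b.shape[0],500:]=b
cv2.imwrite('pics/ov.png',cv2.resize(m,(800,int(h*.8))))
E
```

```text
nl [0.58979309 0.13667515 0.008     ]
nr [0.44601601 0.10878226 0.008     ]
fr [ 0.4932975  -0.12650325  0.008     ]
nl [0.59215673 0.14012542 0.008     ]
rim [0.53389735 0.04962389 0.188     ] [0.53604248 0.0542792  0.188     ]
cradle [0.54238914 0.00558933 0.20182535] 0.787333596549816 [-1.   0.2  0.5 -0.   0.2 -0.1  0.2 -0.4]
cyl [0.53632256 0.04292038 0.19873074] 6.8360506291249346 [ 0.3 -2.6  0.3 -1.7 -0.4  1.1 -0.7  1.  -0.3  0.1  0.4  0.6  0.2  0.5
  0.3  0.2]
cyl in cradle [0.00153987 0.0377894  0.        ]
```

View pics/ov.png

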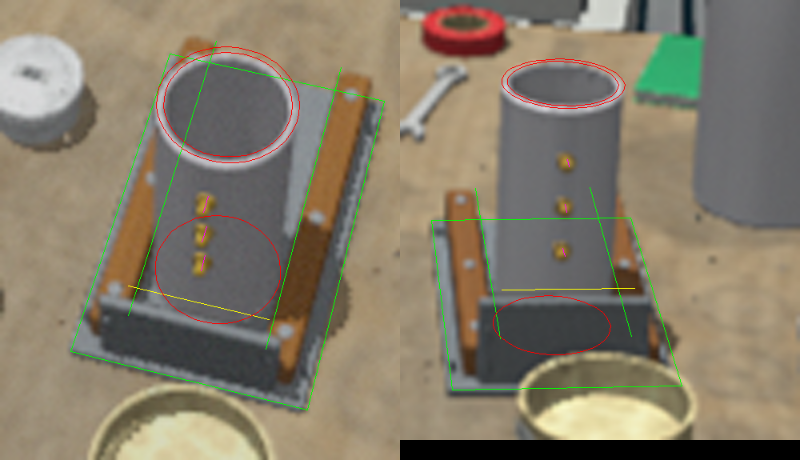

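Run:
```python
from h import *
from scipy.optimize import least_squares
ps=imaging.snapshot('scene');pd=imaging.snapshot('side')
S=lambda u,v:(u/2.5+170,v/2.5+110)
D=lambda u,v:(u/3+190,v/3+145)
def tri(a,b):
    f=lambda X:np.r_[proj(ps,X)[0]-a,proj(pd,X)[0]-b]
    s=least_squares(f,[.5,0,.1]);return s.x.round(3),s.fun.round(1)
print('big rim',tri(S(611,92),D(519,65)),'small rim',tri(S(105,425),D(137,377)),'rim',tri(S(353,270),D(345,216)))
print('bottle cap',tri(S(140,290),D(132,272)),'spout',tri(S(116,238),D(85,240)))
print('big base',onz(ps,S(565,292),0),onz(pd,D(500,316),0))
print('bottle base l,r,b',onz(ps,S(158,405),0),'tin',onz(ps,S(233,245),.04))
print('big rim edges',onz(ps,S(550,92),.28),onz(ps,S(672,92),.28))
p=ps
# rim ellipse from bright pixels is small; refine center with circle overlay search
for n,p in (('sc',ps),('si',pd)):
    best=None
    hsv=p['color'].astype(float).mean(2);g=cv2.GaussianBlur(hsv,(0,0),.7)
    t=np.linspace(0,2*np.pi,120)
    for x in np.arange(.525,.548,.001):
        for y in np.arange(.035,.065,.001):
            u=proj(p,np.c_[x+.038*np.cos(t),y+.038*np.sin(t),0*t+.188]).astype(np.float32)
            v=cv2.remap(g.astype(np.float32),u[:,0],u[:,1],cv2.INTER_LINEAR).mean()
            if best is None or v>best[0]: best=(v,x,y)
    print(n,best)
```

```text
big rim (array([ 0.392, -0.197,  0.252]), array([-0.1, -0. ,  0.1,  0. ])) small rim (array([0.674, 0.259, 0.129]), array([-0.6, -0.4,  0.7,  0.3])) rim (array([0.536, 0.047, 0.185]), array([-0.3, -0.2,  0.4,  0.1]))
bottle cap (array([0.705, 0.14 , 0.16 ]), array([ 0.1,  0.1, -0.1, -0.1])) spout (array([0.753, 0.104, 0.169]), array([-0.2, -0.1,  0.2,  0.1]))
big base [[ 0.37087548 -0.15061532  0.        ]] [[ 0.38949842 -0.15298304  0.        ]]
bottle base l,r,b [[0.68901369 0.16587608 0.        ]] tin [[ 0.7024388  -0.01964261  0.04      ]]
big rim edges [[ 0.43618472 -0.14411005  0.28      ]] [[ 0.33999227 -0.1923911   0.28      ]]
sc (np.float32(164.36505), np.float64(0.536), np.float64(0.04600000000000001))
si (np.float32(161.1063), np.float64(0.537), np.float64(0.04600000000000001))
```

>>> send_rows([
  [1, [0, 0, -30], [0, 0, -0.163]],
  [1, [0, 0, -30], [0, 0, -0.163]],
  [1, [0, 0, -30], [0, 0, -0.163]],
  [1, [0, 0, 0], [0, 0, -0.163]],
  [1, [0, 0, 0], [0, 0, -0.163]],
  [1, [0, 0, 0], [0, 0, -0.163]],
  [1, [0, 0, 0], [0, 0, -0.163]],
  [1, [0, 0, 0], [0, 0, -0.163]],
  [1, [0, 0, 0], [0, 0, 0]],
], newtons=10)

```text
t: 2.02
tcp_pos: [0.2363, -0.4688, 0.3822]
orientation: [0.634, 0.774, -0.0, 0.0]
ft_force: [0.9, 0.7, 0.1]
gripper_width: 0.0919
grip_force: 0.0
```

>>> send_rows([
  [1, [37, 33, 0], [0, 0, 0]],
  [1, [37, 33, 0], [0, 0, 0]],
  [1, [37, 33, 0], [0, 0, 0]],
  [1, [37, 33, 0], [0, 0, 0]],
  [1, [37, 33, 0], [0, 0, 0]],
  [1, [37, 33, 0], [0, 0, 0]],
  [1, [37, 33, 0], [0, 0, 0]],
  [1, [37, 33, 0], [0, 0, 0]],
  [1, [37, 33, 0], [0, 0, 0]],
  [1, [37, 33, 0], [0, 0, 0]],
  [1, [37, 33, 0], [0, 0, 0]],
  [1, [37, 33, 0], [0, 0, 0]],
])

```text
t: 3.52
tcp_pos: [0.5368, 0.0465, 0.3823]
orientation: [0.635, 0.773, 0.0, 0.0]
ft_force: [1.7, -0.9, -0.2]
gripper_width: 0.0917
grip_force: 0.0
```

>>> send_rows([
  [1, [0, 0, 0], [0, 0, 0]],
  [1, [0, 0, 0], [0, 0, 0]],
])

```text
t: 3.78
tcp_pos: [0.5359, 0.0448, 0.382]
orientation: [0.634, 0.774, -0.0, -0.0]
ft_force: [0.4, -0.9, -0.5]
gripper_width: 0.0916
grip_force: 0.0
```

```bash
cat > wr.py <<'E'
from h import *
p=imaging.snapshot('wrist');K,rv,t=P(p);print(-cv2.Rodrigues(rv)[0].T@t, r.sense()['joints'].round(3))
im=p['color'].copy()
W=lambda q,X:np.array([q[0],q[1],0])+np.array(X)@R.from_euler('z',q[2]).as_matrix().T
q0=[.5424,.0056,.2018];q1=[.536,.046,.2]
def dl(q,X,col,cl=True):
    u=(proj(p,W(q,X))).astype(np.int32);cv2.polylines(im,[u],cl,col,1)
rc=lambda a,b,c,d,z:[(a,c,z),(b,c,z),(b,d,z),(a,d,z)]
dl(q0,rc(-.075,.075,-.12,.12,.008),(0,255,0));dl(q0,[(-.043,-.12,.034),(-.043,.1,.034)],(0,255,0));dl(q0,[(.043,-.12,.034),(.043,.1,.034)],(0,255,0))
dl(q0,[(-.043,.1,.07),(.043,.1,.07)],(0,255,255))
a=np.linspace(0,6.28,40)
dl(q1,np.c_[.04*np.cos(a),.04*np.sin(a),0*a+.188],(0,0,255))
for z in [.088,.12,.152]: dl(q1,[(0,.04,z),(0,.051,z)],(255,0,255))
cv2.imwrite('pics/w1.png',im)
E
python3 wr.py
```

```text
[0.52307046 0.11089558 0.4734222 ] [-6.000e-02  3.140e-01  1.318e+00 -1.000e-03  1.510e+00 -2.580e-01]
```

View pics/w1.png

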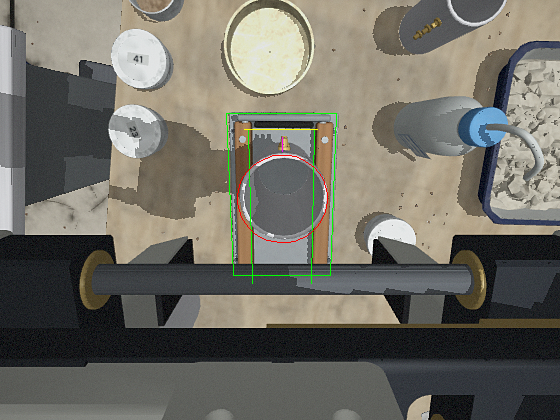

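>>> send_rows([
  [1, [0, 0, 26], [0, 0, 0]],
  [1, [0, 0, 26], [0, 0, 0]],
  [1, [1, 0, 26], [0, 0, 0]],
  [1, [1, 0, 26], [0, 0, 0]],
  [1, [0, 0, 26], [0, 0, 0]],
  [1, [0, 0, 16], [0, 0, 0]],
  [1, [0, 0, 11], [0, 0, 0]],
  [1, [0, 0, 0], [0, 0, 0]],
])

```text
t: 4.82
tcp_pos: [0.5354, 0.0462, 0.2249]
orientation: [0.634, 0.774, -0.0, -0.0]
ft_force: [0.3, 0.3, 0.9]
gripper_width: 0.0919
grip_force: 0.0
```

>>> send_rows([
  [0.85, [0, 0, 0], [0, 0, 0]],
  [0.8, [0, 0, 0], [0, 0, 0]],
  [0.75, [0, 0, 0], [0, 0, 0]],
  [0.7, [0, 0, 0], [0, 0, 0]],
  [0.65, [0, 0, 0], [0, 0, 0]],
  [0.6, [0, 0, 0], [0, 0, 0]],
  [0.6, [0, 0, 0], [0, 0, 0]],
], newtons=6)

```text
t: 5.7
tcp_pos: [0.536, 0.047, 0.2253]
orientation: [0.633, 0.774, 0.0, 0.0]
ft_force: [0.7, 0.2, -0.1]
gripper_width: 0.0759
grip_force: 6.0
```

Run:
```python
from h import *
a=imaging.snapshot('scene')['color'][170:310,240:370];b=imaging.snapshot('side')['color'][170:310,240:370]
cv2.imwrite('pics/g1.png',cv2.resize(np.hstack([a,b]),(780,420),interpolation=cv2.INTER_CUBIC))
```

```text
(no output)
```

View pics/g1.png

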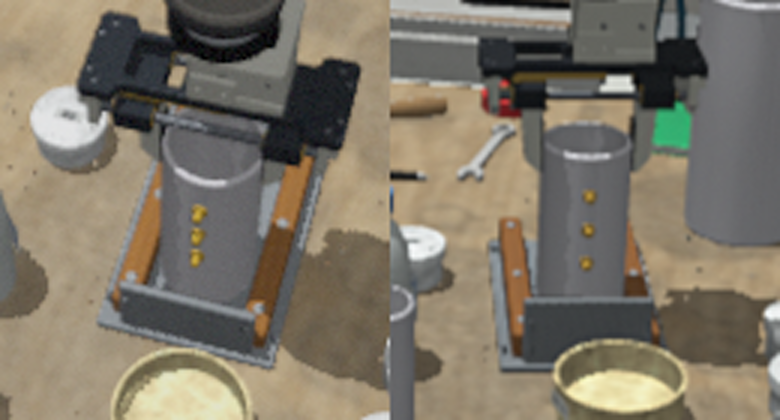

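Run:
```python
import numpy as np
def tcp(th):
    a=th/6; g=np.array([40*np.cos(th)-166*np.sin(th),40*np.sin(th)+166*np.cos(th)])
    return g-52*np.array([np.sin(a),-np.cos(a)]),a
p,a=tcp(0);p0=p.copy();out=[]
N=24
for i in range(1,N+1):
    q,b=tcp(np.pi/2*i/N);ex=np.array([np.cos(a),np.sin(a)]);ez=np.array([np.sin(a),-np.cos(a)])
    d=q-p;dx,dz=round(2*d@ex)/2,round(2*d@ez)/2;da=round(b-a,3)
    p=p+dx*ex+dz*ez;a+=da
    out.append((dx,dz,da,))
    if i in(12,24):print(p-p0,a,q-p)
print(out)
```

```text
[-135.98659173  -20.60174573] 0.13099999999999998 [ 0.10377531 -0.17912455]
[-219.44924235 -127.68077603] 0.26200000000000007 [-0.00934799 -0.091081  ]
[(-11.5, -2.5, 0.011), (-11.5, -1.5, 0.011), (-12.0, -1.0, 0.011), (-11.5, -0.5, 0.011), (-12.0, 0.0, 0.011), (-11.5, 1.0, 0.01), (-11.5, 1.5, 0.011), (-11.5, 2.0, 0.011), (-11.5, 2.5, 0.011), (-11.5, 3.0, 0.011), (-11.0, 4.0, 0.011), (-11.0, 4.0, 0.011), (-10.5, 5.0, 0.011), (-10.5, 5.5, 0.011), (-10.0, 6.0, 0.011), (-9.5, 6.5, 0.011), (-9.5, 7.0, 0.01), (-9.0, 7.0, 0.011), (-8.5, 8.0, 0.011), (-8.0, 8.5, 0.011), (-7.5, 8.5, 0.011), (-7.5, 9.0, 0.011), (-6.5, 9.5, 0.011), (-6.0, 9.5, 0.011)]
```

>>> send_rows([
  [0.5, [0, 0, 0], [0, 0, 0]],
  [0.5, [0, 0, 0], [0, 0, 0]],
  [0.5, [-11.5, 0, -2.5], [0, 0.011, 0]],
  [0.5, [-11.5, 0, -1.5], [0, 0.011, 0]],
  [0.5, [-12, 0, -1], [0, 0.011, 0]],
  [0.5, [-11.5, 0, -0.5], [0, 0.011, 0]],
  [0.5, [-12, 0, 0], [0, 0.011, 0]],
  [0.5, [-11.5, 0, 1], [0, 0.01, 0]],
  [0.5, [0, 0, 0], [0, 0, 0]],
], newtons=12)

```text
t: 6.92
tcp_pos: [0.5498, -0.0227, 0.2274]
orientation: [0.633, 0.773, 0.02, -0.025]
ft_force: [0.4, -0.7, -4.7]
gripper_width: 0.0755
grip_force: 12.0
```

Run:
```python
from h import *
s=r.sense();print(s['joints'].round(3),s['tcp_pos'])
a=imaging.snapshot('scene')['color'][150:310,230:380];b=imaging.snapshot('side')['color'][150:310,230:380]
cv2.imwrite('pics/g2.png',cv2.resize(np.hstack([a,b]),(750,400),interpolation=cv2.INTER_CUBIC))
```

```text
[-0.208  0.454  1.54   0.065  1.175 -0.432] [ 0.54978714 -0.02268496  0.22744789]
```

View pics/g2.png

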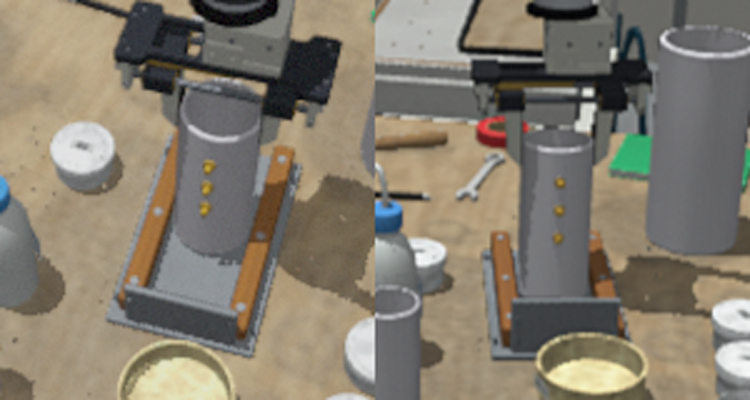

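>>> send_rows([
  [0.5, [11.5, 0, -1], [0, -0.01, 0]],
  [0.5, [12, 0, 0], [0, -0.011, 0]],
  [0.5, [11.5, 0, 0.5], [0, -0.011, 0]],
  [0.5, [12, 0, 1], [0, -0.011, 0]],
  [0.5, [11.5, 0, 1.5], [0, -0.011, 0]],
  [0.5, [11.5, 0, 2], [0, -0.011, 0]],
  [0.5, [0, 0, 0], [0, 0, 0]],
  [0.5, [0, 0, 0], [0, 0, 0]],
])

```text
t: 8.02
tcp_pos: [0.5359, 0.0468, 0.2265]
orientation: [0.633, 0.774, -0.0, 0.0]
ft_force: [0.7, 0.4, -5.4]
gripper_width: 0.0753
grip_force: 12.0
```

>>> send_rows([
  [0.5, [0, 0, 0], [0, 0, 0]],
  [0.5, [0, 0, 0], [0, 0, 0]],
], newtons=3)

```text
t: 8.28
tcp_pos: [0.5359, 0.0465, 0.2265]
orientation: [0.633, 0.774, 0.0, 0.0]
ft_force: [-1.2, -0.3, -3.2]
gripper_width: 0.0755
grip_force: 3.0
```

>>> send_rows([
  [0.75, [0, 0, 0], [0, 0, 0]],
  [0.85, [0, 0, 0], [0, 0, 0]],
  [0.9, [0, 0, 0], [0, 0, 0]],
  [0.9, [0, 0, 0], [0, 0, 0]],
])

```text
t: 8.78
tcp_pos: [0.5359, 0.047, 0.2266]
orientation: [0.633, 0.774, 0.0, 0.0]
ft_force: [0.1, -0.7, -0.4]
gripper_width: 0.0873
grip_force: 0.0
```

Run:
```python
from h import *
s=r.sense();print(s['joints'].round(3),s['tcp_pos'])
ps,pd=imaging.snapshot('scene'),imaging.snapshot('side')
W=lambda q,X:np.array([q[0],q[1],0])+np.array(X)@R.from_euler('z',q[2]).as_matrix().T
t=np.linspace(0,6.28,40);o=[]
for p in (ps,pd):
    x,y,w,h=235,160,140,140;im=cv2.resize(p['color'][y:y+h,x:x+w],(400,400),interpolation=cv2.INTER_CUBIC)
    u=((proj(p,W([.536,.047,.2],np.c_[.04*np.cos(t),.04*np.sin(t),0*t+.188]))-[x,y]+.5)*400/140).astype(np.int32)
    cv2.polylines(im,[u],True,(0,0,255),1);o.append(im)
cv2.imwrite('pics/g3.png',np.hstack(o))
```

```text
[-0.055  0.426  1.587 -0.     1.128 -0.255] [0.53585575 0.04696699 0.22662764]
```

View pics/g3.png

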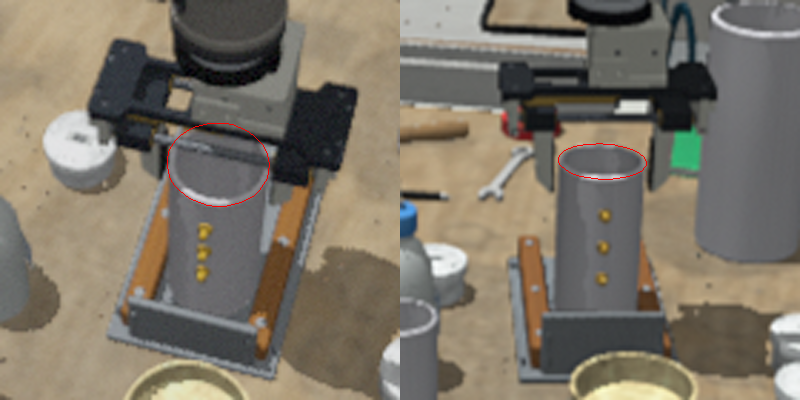

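```bash
cat > arc.py <<'E'
import numpy as np
L=166.6
def tcp(th,a):
    g=np.array([40*np.cos(th)-L*np.sin(th),40*np.sin(th)+L*np.cos(th)])
    return g-52*np.array([np.sin(a),-np.cos(a)])
D=np.pi/180
ph=[(D*3*i,D*3*i) for i in range(11)]+[(D*(30+3.75*i),D*(30-.625*i)) for i in range(1,17)]
p=tcp(0,0);p0=p.copy();a=0
for i,(th,b) in enumerate(ph[1:],1):
    q=tcp(th,b)-[0,.5];ex=np.array([np.cos(a),np.sin(a)]);ez=np.array([np.sin(a),-np.cos(a)])
    d=q-p;dx,dz=round(2*d@ex)/2,round(2*d@ez)/2;da=round(b-a,3)
    p=p+dx*ex+dz*ez;a+=da
    print([.5,[dx,0,dz],[0,da,0]],end=', ')
    if i in(10,18,26):print('\n',p-p0,a)
E
python3 arc.py
```

```text
[0.5, [-11.5, 0, -1.5], [0, 0.052, 0]], [0.5, [-11.5, 0, -1.5], [0, 0.053, 0]], [0.5, [-11.5, 0, -2.0], [0, 0.052, 0]], [0.5, [-11.5, 0, -1.5], [0, 0.052, 0]], [0.5, [-11.5, 0, -2.0], [0, 0.053, 0]], [0.5, [-11.5, 0, -2.0], [0, 0.052, 0]], [0.5, [-11.5, 0, -1.5], [0, 0.053, 0]], [0.5, [-11.5, 0, -2.0], [0, 0.052, 0]], [0.5, [-11.5, 0, -1.5], [0, 0.052, 0]], [0.5, [-11.5, 0, -2.0], [0, 0.053, 0]], 
 [-114.71577249   -9.73864139] 0.524
[0.5, [-10.5, 0, -2.0], [0, -0.011, 0]], [0.5, [-10.5, 0, -1.5], [0, -0.011, 0]], [0.5, [-10.5, 0, -0.5], [0, -0.011, 0]], [0.5, [-10.5, 0, 0.0], [0, -0.011, 0]], [0.5, [-11.0, 0, 1.5], [0, -0.011, 0]], [0.5, [-10.5, 0, 2.0], [0, -0.011, 0]], [0.5, [-10.0, 0, 2.5], [0, -0.011, 0]], [0.5, [-10.0, 0, 4.0], [0, -0.011, 0]], 
 [-186.07581738  -54.20552426] 0.43599999999999994
[0.5, [-10.0, 0, 4.0], [0, -0.011, 0]], [0.5, [-9.0, 0, 5.5], [0, -0.01, 0]], [0.5, [-9.0, 0, 6.0], [0, -0.011, 0]], [0.5, [-8.5, 0, 6.5], [0, -0.011, 0]], [0.5, [-8.0, 0, 7.5], [0, -0.011, 0]], [0.5, [-7.5, 0, 8.0], [0, -0.011, 0]], [0.5, [-6.5, 0, 8.5], [0, -0.011, 0]], [0.5, [-6.0, 0, 9.0], [0, -0.011, 0]], 
 [-224.37621886 -130.23966424] 0.34899999999999987
```

>>> send_rows([
  [0.7, [0, 0, 0], [0, 0, 0]],
  [0.6, [0, 0, 0], [0, 0, 0]],
  [0.5, [0, 0, 0], [0, 0, 0]],
  [0.5, [0, 0, 0], [0, 0, 0]],
], newtons=12)

```text
t: 9.38
tcp_pos: [0.5358, 0.047, 0.2265]
orientation: [0.633, 0.774, 0.0, 0.0]
ft_force: [1.0, 0.7, -0.8]
gripper_width: 0.0757
grip_force: 12.0
```

>>> send_rows([
  [0.5, [-11.5, 0, -1.5], [0, 0.052, 0]],
  [0.5, [-11.5, 0, -1.5], [0, 0.053, 0]],
  [0.5, [-11.5, 0, -2], [0, 0.052, 0]],
  [0.5, [-11.5, 0, -1.5], [0, 0.052, 0]],
  [0.5, [-11.5, 0, -2], [0, 0.053, 0]],
  [0.5, [-11.5, 0, -2], [0, 0.052, 0]],
  [0.5, [-11.5, 0, -1.5], [0, 0.053, 0]],
  [0.5, [-11.5, 0, -2], [0, 0.052, 0]],
  [0.5, [-11.5, 0, -1.5], [0, 0.052, 0]],
  [0.5, [-11.5, 0, -2], [0, 0.053, 0]],
  [0.5, [0, 0, 0], [0, 0, 0]],
])

```text
t: 10.75
tcp_pos: [0.5586, -0.0665, 0.216]
orientation: [0.612, 0.747, 0.164, -0.201]
ft_force: [-0.8, 0.6, -1.5]
gripper_width: 0.0755
grip_force: 12.0
```

```bash
cat > v.py <<'E'
import sys
from h import *
s=r.sense();print(s['joints'].round(3),s['tcp_pos'])
ps,pd=imaging.snapshot('scene'),imaging.snapshot('side')
W=lambda q,X:np.array([q[0],q[1],0])+np.array(X)@R.from_euler('z',q[2]).as_matrix().T
th,y0=float(sys.argv[1])*np.pi/180,float(sys.argv[2]);z0=float(sys.argv[3])
# cylinder tilted th about foot -y edge at cradle y=y0, height z0
Rx=R.from_euler('x',th).as_matrix()
M=lambda X:W([.5424,.0056,.2018],(np.array(X)+[0,.04,0])@Rx.T+[0.001,y0,z0])
t=np.linspace(0,6.28,40);o=[]
for p in (ps,pd):
    x,y,w,h=235,160,140,140;im=cv2.resize(p['color'][y:y+h,x:x+w],(400,400),interpolation=cv2.INTER_CUBIC)
    for zz in (0,.18):
        u=((proj(p,M(np.c_[.04*np.cos(t),.04*np.sin(t),0*t+zz]))-[x,y]+.5)*400/140).astype(np.int32);cv2.polylines(im,[u],True,(0,0,255),1)
    for zz in (.08,.112,.144):
        u=((proj(p,M([[0,.04,zz],[0,.051,zz]]))-[x,y]+.5)*400/140).astype(np.int32);cv2.polylines(im,[u],True,(255,0,255),1)
    o.append(im)
cv2.imwrite(sys.argv[4],np.hstack(o))
E
python3 v.py 30 0.002 0.008 pics/g4.png
```

```text
[-0.44   0.602  1.414  0.415  1.468 -0.754] [ 0.55863084 -0.06653952  0.21601606]
```

View pics/g4.png

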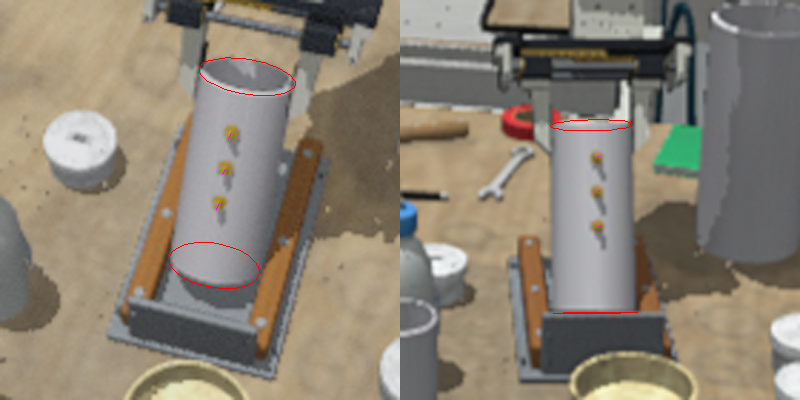

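>>> send_rows([
  [0.5, [0, 0, 0], [0, 0, 0]],
  [0.5, [-10.5, 0, -2], [0, -0.011, 0]],
  [0.5, [-10.5, 0, -1.5], [0, -0.011, 0]],
  [0.5, [-10.5, 0, -0.5], [0, -0.011, 0]],
  [0.5, [-10.5, 0, 0], [0, -0.011, 0]],
  [0.5, [-11, 0, 1.5], [0, -0.011, 0]],
  [0.5, [-10.5, 0, 2], [0, -0.011, 0]],
  [0.5, [-10, 0, 2.5], [0, -0.011, 0]],
  [0.5, [-10, 0, 4], [0, -0.011, 0]],
  [0.5, [0, 0, 0], [0, 0, 0]],
], newtons=8)

```text
t: 12.1
tcp_pos: [0.5729, -0.1362, 0.1717]
orientation: [0.618, 0.756, 0.137, -0.167]
ft_force: [-0.1, -2.3, -1.2]
gripper_width: 0.0754
grip_force: 8.0
```

```bash
python3 v.py 60 0.002 0.008 pics/g5.png
```

```text
[-0.504  0.684  1.361  0.332  1.399 -0.811] [ 0.57285864 -0.13618031  0.17169867]
```

View pics/g5.png

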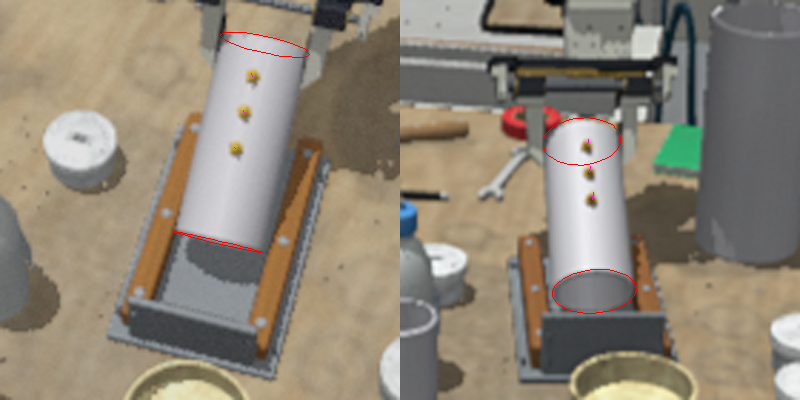

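>>> send_rows([
  [0.5, [-10, 0, 4], [0, -0.011, 0]],
  [0.5, [-9, 0, 5.5], [0, -0.01, 0]],
  [0.5, [-9, 0, 6], [0, -0.011, 0]],
  [0.5, [-8.5, 0, 6.5], [0, -0.011, 0]],
  [0.5, [-8, 0, 7.5], [0, -0.011, 0]],
  [0.5, [-7.5, 0, 8], [0, -0.011, 0]],
  [0.5, [-6.5, 0, 8.5], [0, -0.011, 0]],
  [0.5, [-3, 0, 4.5], [0, -0.005, 0]],
  [0.5, [-3, 0, 4.5], [0, -0.006, 0]],
  [0.5, [0, 0, 0], [0, 0, 0]],
])

```text
t: 13.45
tcp_pos: [0.5804, -0.1729, 0.0965]
orientation: [0.623, 0.762, 0.11, -0.134]
ft_force: [-0.8, 1.2, -0.1]
gripper_width: 0.0755
grip_force: 8.0
```

```bash
python3 v.py 90 0.002 0.008 pics/g6.png
```

```text
[-0.525  0.78   1.378  0.275  1.232 -0.849] [ 0.58041579 -0.17289591  0.09646992]
```

View pics/g6.png

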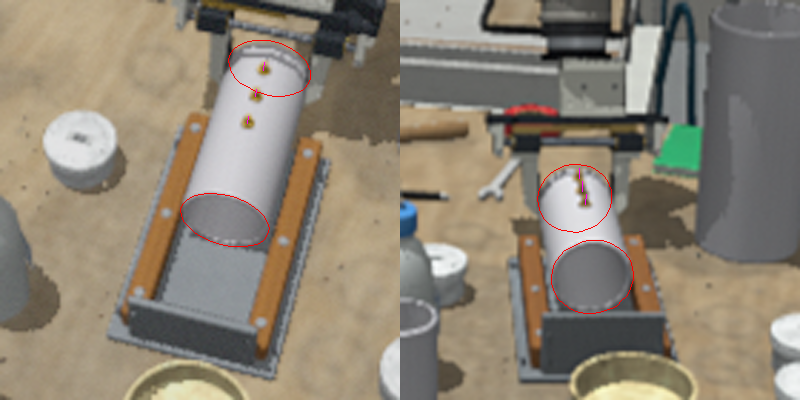

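>>> send_rows([
  [0.5, [0, 0, 0], [0, 0, 0]],
  [0.5, [0, 0, 0], [0, 0, 0]],
], newtons=3)

```text
t: 13.8
tcp_pos: [0.5804, -0.1728, 0.0965]
orientation: [0.623, 0.762, 0.11, -0.134]
ft_force: [-1.5, 1.2, 1.6]
gripper_width: 0.0754
grip_force: 3.0
```

>>> send_rows([
  [0.7, [0, 0, 0], [0, 0, 0]],
  [0.8, [0, 0, 0], [0, 0, 0]],
  [0.95, [0, 0, 0], [0, 0, 0]],
  [0.95, [0, 0, 0], [0, 0, 0]],
  [0.95, [0, 0, -15], [0, 0, 0]],
  [0.95, [0, 0, -20], [0, 0, 0]],
  [0.95, [0, 0, -20], [0, 0, 0]],
  [0.95, [0, 0, -20], [0, 0, 0]],
  [0.95, [0, 0, 0], [0, 0, 0]],
])

```text
t: 14.92
tcp_pos: [0.5863, -0.1992, 0.169]
orientation: [0.624, 0.763, 0.11, -0.132]
ft_force: [0.3, -1.2, 0.1]
gripper_width: 0.0896
grip_force: 0.0
```

>>> send_rows([
  [0.5, [-8, 0, 0], [0, -0.1, 0]],
  [0.35, [-8, 0, 0], [0, -0.1, 0]],
  [0.35, [0, 0, 0], [0, -0.1, 0]],
  [0.35, [0, 0, 0], [0, -0.049, 0]],
  [0.35, [0, 0, 0], [0, 0, 0]],
  [0.35, [0, 0, 0], [0, 0, 0]],
])

```text
t: 15.68
tcp_pos: [0.5884, -0.2131, 0.1618]
orientation: [0.633, 0.774, 0.0, -0.0]
ft_force: [-0.6, -0.2, -0.2]
gripper_width: 0.0621
grip_force: 0.0
```

```bash
cat > m.py <<'E'
from h import *
from scipy.optimize import least_squares
s=r.sense();d=s['tcp_pos']-[.5424,.0056,0];print('tcp cradle',R.from_euler('z',-.2018).apply(d).round(4),R.from_quat(s['orientation']).as_matrix()[:,2].round(3))
W=lambda X:np.array([.5424,.0056,0])+np.array(X)@R.from_euler('z',.2018).as_matrix().T
# fit lying cylinder's foot y by brass pixels (ports) : y of ports, roll
for n in ('scene','side'):
    p=imaging.snapshot(n);hsv=cv2.cvtColor(p['color'],cv2.COLOR_BGR2HSV)
    m=cv2.inRange(hsv,(15,110,60),(35,255,255))
    k,l,st,ce=cv2.connectedComponentsWithStats(m)
    c=proj(p,W([[0,-.02,.09]]))[0]
    for i in range(1,k):
        if 2<=st[i,4]<60:
            w=onz(p,ce[i],.095)[0]-[.5424,.0056,0];w=R.from_euler('z',-.2018).apply(w)
            if abs(w[0])<.04 and -.2<w[1]<.06: print(n,st[i,4],w.round(4))
E
python3 m.py
```

```text
tcp cradle [ 0.0013 -0.2235  0.1618] [-0.     0.001 -1.   ]
scene 9 [-0.0005 -0.1371  0.095 ]
scene 10 [-0.0003 -0.104   0.095 ]
scene 13 [-0.0002 -0.073   0.095 ]
side 20 [ 0.0027 -0.0948  0.095 ]
```

>>> send_rows([
  [0.35, [0, 0, 18], [0, 0, 0]],
  [0.35, [0, 0, 18], [0, 0, 0]],
  [0.35, [0, 0, 18], [0, 0, 0]],
  [0.35, [0, 0, 0], [0, 0, 0]],
  [0.35, [10, -1, 0], [0, 0, 0]],
  [0.35, [10, 0, 0], [0, 0, 0]],
  [0.35, [5, 0, 0], [0, 0, 0]],
  [0.35, [5, 0, 0], [0, 0, 0]],
  [0.35, [5, 0, 0], [0, 0, 0]],
  [0.35, [5, 0, 0], [0, 0, 0]],
])

```text
t: 17.02
tcp_pos: [0.5798, -0.1744, 0.1083]
orientation: [0.633, 0.774, -0.0, 0.001]
ft_force: [1.2, -3.1, -0.4]
gripper_width: 0.0622
grip_force: 1.5
```

>>> send_rows([
  [0.35, [5, 0, 0], [0, 0, 0]],
  [0.35, [5, 0, 0], [0, 0, 0]],
  [0.35, [5, 0, 0], [0, 0, 0]],
  [0.35, [5, 0, 0], [0, 0, 0]],
  [0.35, [5, 0, 0], [0, 0, 0]],
  [0.35, [5, 0, 0], [0, 0, 0]],
])

```text
t: 17.77
tcp_pos: [0.5737, -0.1445, 0.1082]
orientation: [0.633, 0.774, 0.0, 0.0]
ft_force: [0.6, -3.9, 2.8]
gripper_width: 0.0617
grip_force: 2.3
```

```bash
python3 m.py
```

```text
tcp cradle [ 0.0006 -0.1533  0.1082] [ 0.001 -0.    -1.   ]
scene 2 [ 0.0392 -0.156   0.095 ]
scene 3 [ 0.015 -0.168  0.095]
scene 2 [ 0.0002 -0.1684  0.095 ]
scene 2 [-0.0107 -0.1678  0.095 ]
scene 11 [-0.0002 -0.1023  0.095 ]
scene 11 [-0.0001 -0.0701  0.095 ]
scene 11 [-0.0001 -0.0378  0.095 ]
side 15 [ 0.0025 -0.0787  0.095 ]
side 6 [ 0.0032 -0.0312  0.095 ]
```

>>> send_rows([
  [0.35, [5, 0, 0], [0, 0, 0]],
  [0.35, [5, 0, 0], [0, 0, 0]],
  [0.35, [5, 0, 0], [0, 0, 0]],
  [0.35, [5, 0, 0], [0, 0, 0]],
  [0.35, [5, 0, 0], [0, 0, 0]],
  [0.35, [5, 0, 0], [0, 0, 0]],
  [0.35, [5, 0, 0], [0, 0, 0]],
  [0.35, [5, 0, 0], [0, 0, 0]],
  [0.35, [5, 0, 0], [0, 0, 0]],
  [0.35, [3, 0, 0], [0, 0, 0]],
  [0.35, [0, 0, 0], [0, 0, 0]],
])

```text
t: 19.25
tcp_pos: [0.5639, -0.0971, 0.1079]
orientation: [0.633, 0.774, 0.0, -0.0]
ft_force: [0.8, -2.6, 1.2]
gripper_width: 0.0618
grip_force: 1.0
```

```bash
python3 m.py
```

```text
tcp cradle [ 0.0005 -0.1049  0.1079] [-0.     0.001 -1.   ]
scene 2 [ 0.0376 -0.1493  0.095 ]
scene 2 [ 0.0097 -0.1166  0.095 ]
scene 2 [-0.0035 -0.1168  0.095 ]
scene 2 [ 0.0373 -0.0473  0.095 ]
scene 13 [ 0.0003 -0.0533  0.095 ]
scene 14 [ 0.0001 -0.0216  0.095 ]
scene 15 [-0.0003  0.0102  0.095 ]
side 16 [ 0.0028 -0.0308  0.095 ]
side 8 [0.0031 0.017  0.095 ]
```

Foot now at about 90 mm; about 10 mm left. I'll finish in small steps, watching the force.

>>> send_rows([
  [0.35, [2, 0, 0], [0, 0, 0]],
  [0.35, [2, 0, 0], [0, 0, 0]],
  [0.35, [1, 0, 0], [0, 0, 0]],
  [0.35, [1, 0, 0], [0, 0, 0]],
])

```text
t: 19.85
tcp_pos: [0.5626, -0.0915, 0.1077]
orientation: [0.633, 0.774, -0.0, -0.0]
ft_force: [0.7, -2.3, -2.8]
gripper_width: 0.062
grip_force: 1.0
```

>>> send_rows([
  [0.35, [1, 0, 0], [0, 0, 0]],
  [0.35, [1, 0, 0], [0, 0, 0]],
])

```text
t: 20.1
tcp_pos: [0.5624, -0.0896, 0.1079]
orientation: [0.633, 0.774, -0.0, -0.0]
ft_force: [0.4, -2.1, -0.5]
gripper_width: 0.0621
grip_force: 1.0
```

>>> send_rows([
  [0.35, [1, 0, 0], [0, 0, 0]],
  [0.35, [0, 0, 0], [0, 0, 0]],
])

```text
t: 20.35
tcp_pos: [0.5622, -0.0886, 0.1081]
orientation: [0.633, 0.774, 0.0, -0.0]
ft_force: [-0.6, -1.6, -0.6]
gripper_width: 0.0624
grip_force: 0.5
```

>>> send_rows([
  [0.35, [1, 0, 0], [0, 0, 0]],
  [0.35, [1, 0, 0], [0, 0, 0]],
])

```text
t: 20.6
tcp_pos: [0.5619, -0.0869, 0.108]
orientation: [0.633, 0.774, -0.0, 0.0]
ft_force: [0.7, -1.8, -1.4]
gripper_width: 0.0617
grip_force: 1.1
```

>>> send_rows([
  [0.35, [1, 0, 0], [0, 0, 0]],
  [0.35, [0, 0, 0], [0, 0, 0]],
])

```text
t: 20.85
tcp_pos: [0.5617, -0.0858, 0.108]
orientation: [0.633, 0.774, 0.0, 0.0]
ft_force: [1.0, -1.1, -0.5]
gripper_width: 0.0622
grip_force: 0.8
```

```bash
python3 m.py
```

```text
tcp cradle [ 0.0006 -0.0934  0.108 ] [ 0.  0. -1.]
scene 2 [ 0.0018 -0.1051  0.095 ]
scene 2 [-0.0089 -0.1047  0.095 ]
scene 12 [-0.0003 -0.0414  0.095 ]
scene 12 [-0.0002 -0.0099  0.095 ]
scene 13 [-0.0001  0.0215  0.095 ]
side 41 [ 0.0213 -0.1677  0.095 ]
side 7 [ 0.0026 -0.0358  0.095 ]
side 5 [ 0.0029 -0.0047  0.095 ]
side 8 [0.0029 0.0275 0.095 ]
```

>>> send_rows([
  [0.35, [1, 0, 0], [0, 0, 0]],
  [0.35, [0, 0, 0], [0, 0, 0]],
])

```text
t: 21.2
tcp_pos: [0.5615, -0.0849, 0.1081]
orientation: [0.633, 0.774, -0.0, 0.0]
ft_force: [0.8, -1.6, -1.1]
gripper_width: 0.0622
grip_force: 1.0
```

>>> send_rows([
  [0.35, [1, 0, 0], [0, 0, 0]],
  [0.35, [0, 0, 0], [0, 0, 0]],
])

```text
t: 21.45
tcp_pos: [0.5613, -0.0839, 0.108]
orientation: [0.633, 0.774, -0.0, 0.0]
ft_force: [0.0, -2.0, -0.1]
gripper_width: 0.0618
grip_force: 1.0
```

>>> send_rows([
  [0.35, [1, 0, 0], [0, 0, 0]],
  [0.35, [0, 0, 0], [0, 0, 0]],
])

```text
t: 21.7
tcp_pos: [0.5611, -0.083, 0.108]
orientation: [0.633, 0.774, -0.0, 0.0]
ft_force: [-0.2, -3.1, -0.9]
gripper_width: 0.0622
grip_force: 1.5
```

>>> send_rows([
  [0.35, [1, 0, 0], [0, 0, 0]],
  [0.35, [0, 0, 0], [0, 0, 0]],
])

```text
t: 21.95
tcp_pos: [0.5611, -0.0828, 0.1081]
orientation: [0.633, 0.774, -0.0, 0.001]
ft_force: [0.4, -6.3, -1.4]
gripper_width: 0.062
grip_force: 3.5
```

>>> send_rows([
  [0.35, [0.5, 0, 0], [0, 0, 0]],
  [0.35, [0, 0, 0], [0, 0, 0]],
])

```text
t: 22.2
tcp_pos: [0.5611, -0.0828, 0.1082]
orientation: [0.633, 0.774, -0.001, 0.001]
ft_force: [0.7, -8.7, -1.1]
gripper_width: 0.0622
grip_force: 4.3
```

```bash
python3 m.py; python3 -c "
from h import *
print(r.sense()['ft_force'])"
```

```text
tcp cradle [ 0.0006 -0.0903  0.1082] [ 0.001 -0.002 -1.   ]
scene 2 [ 0.0273 -0.1016  0.095 ]
scene 3 [ 0.0022 -0.1016  0.095 ]
scene 2 [-0.0096 -0.1015  0.095 ]
scene 12 [-0.0004 -0.0388  0.095 ]
scene 13 [-0.0001 -0.0076  0.095 ]
scene 11 [0.     0.0242 0.095 ]
side 15 [ 0.0029 -0.0198  0.095 ]
side 6 [0.0035 0.0324 0.095 ]
[ 1.15405628 -8.65845951 -2.02917934]
```

>>> send_rows([
  [0.35, [-2, 0, 0], [0, 0, 0]],
  [0.35, [-4, 0, 0], [0, 0, 0]],
  [0.35, [-15, 0, 0], [0, 0, 0]],
  [0.35, [-25, 0, 0], [0, 0, 0]],
  [0.35, [-20, 0, -10], [0, 0, 0]],
  [0.35, [0, 0, -30], [0, 0, 0]],
  [0.35, [0, 0, -40], [0, 0, 0]],
  [0.35, [0, 0, 0], [0, 0, 0]],
  [0.35, [0, 0, 0], [0, 0, 0]],
])

```text
t: 23.42
tcp_pos: [0.5736, -0.1464, 0.1879]
orientation: [0.633, 0.774, -0.0, -0.0]
ft_force: [-0.3, -0.1, -0.5]
gripper_width: 0.0622
grip_force: 0.0
```

```bash
python3 m.py
```

```text
tcp cradle [ 1.000e-04 -1.552e-01  1.879e-01] [-0.  0. -1.]
scene 12 [-0.0004 -0.0388  0.095 ]
scene 12 [-0.0003 -0.0071  0.095 ]
scene 11 [0.     0.0242 0.095 ]
side 14 [ 0.0028 -0.018   0.095 ]
side 2 [-0.0393  0.0072  0.095 ]
side 6 [0.0035 0.0324 0.095 ]
```

The ports haven't moved since the retreat, they face up and the arm is clear, so I'm handing in.

```bash
python3 -c "
from h import *
print(workorder.close_job())"
```

```text
the job is handed in; nothing more can be done
None
```

The cylinder was lowered onto its side under control and pushed against the end stop with its ports up, and I handed the job in at about 23 s. The first tipping try carried it about 70 mm along the cradle, just off the sole, before I set it back. No verdict came back.

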